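# Fit the mixer's sample platform and set its speed by clicks

### The arm

A 7-joint arm with a two-finger parallel gripper is mounted at the origin on a cart in front of the work surface, level with it; the furniture and walls round the work are solid. World frame = base frame: x ahead of the robot, y to its left, z up, the work surface at z = 0. Lengths are in mm, angles in rad, forces in N, time in s.
With the tool pointing down it reaches from about 400 to 875 mm from the base axis. Payload 4.4 kg.
Tool frame: the origin (TCP) lies midway between the tips of the shut fingers; the grasp point (between the pads) lies 19 mm behind it; z points along the fingers, y is the line along which they close (so a half turn about z gives the same grasp; the last joint's range is limited). The gripper opens to 85 mm and grips with 20 to 120 N. Pads are 22 mm wide; open, the fingers measure 114 mm over their backs; the gripper's body (76 mm by 85 mm) begins 54 mm behind the grasp point. The pads swing forward as they close: fully open they stand 13 mm farther back than shut.
Start: joints at [1.239, 0.628, 0.038, 1.517, -0.027, 0.996, -0.02], TCP at [170.77, -627.18, 231.313] pointing down, gripper open.
Joint ranges: [-3.06, 3.06], [-0.37, 2.12], [-1.25, 1.32], [0.18, 2.47], [-1.1, 4.24], [0.23, 1.98], [-2.94, 2.94]. Speed limits (rad/s): [2.57, 2.57, 3.14, 3.14, 3.14, 3.14, 3.14].

### API

Orientations are given as [roll, pitch, yaw] about the fixed x, y, z axes, in that order (R = Rz(yaw) Ry(pitch) Rx(roll)).
In Python, from cell import read_state, get_image, finish_job gives the robot as it stands.
- The arm moves only by the tool send_rows, never from a script. Its argument "series" is a list of rows, each an object of numbers: "ax", "ay", "az": the turn, a rotation vector about the tool's x, y, z in rad; "dx", "dy", "dz": the shift along the tool's x, y, z in cm; "hand": the closure, from 0 (fully open) to 1 (shut). In form: [{"ax": .., "ay": .., "az": .., "dx": .., "dy": .., "dz": .., "hand": ..}, ...]. A call has 1 to 10 rows; each row is the pose to reach, as a shift and turn from the pose commanded when the call began, along the tool's axes at that moment; what a row does not reach only later rows make up. A row lasts 1/10 s, in which the tool goes at most 50 mm and 8.59 degrees, less where a joint would pass 70% of its speed; a pose out of reach is approached as far as the arm can. A call with a gripper value outside its range is refused whole. The fingers move at their own pace and stop on an object; the grip force is fixed at half the most. Time passes only in rows, so rows that repeat a pose let the fingers close. It gives the time, the measured TCP pose, the force, the opening and the grip force at its end, in the units of the state.
- read_state(): the state, without advancing time (a new reading comes with each control period).
- get_image(name): name is "scene" or "side" or "wrist"; returns a dict with "pixels" (480x640x3 uint8, red, green, blue), "mtx" (3x3 intrinsics, pixels), "R" (3x3) and "t" (3): a world point X has camera coordinates R X + t. Camera axes: x right, y down, z forward; pixel columns grow to the right and rows downward; lengths in mm; the calibration is good to about 2 mm. A picture is of the moment at which its call begins. There is no depth.
- finish_job(): hands the job in; it is judged then, once.
The state is a dict: "clock": time; "qpos": joint angles; "qd": joint speeds; "tau": joint torques, N m; "eef_pos": TCP position; "tool_rot": TCP orientation; "force": force on the tool from outside, world axes, zero at the start; "torque": the same for the moment, N m; "width": finger opening in mm; "gripper_force": force on a finger pad.
Only numpy, scipy, OpenCV 4.12 (cv2) and the standard library are available. Lean on these libraries where they do the work, as an engineer would, in place of code of your own. Each camera call takes 0.05 s, during which the arm holds its last target. There are 200 camera calls.

### The job

Make the bench mixer ready: fit the loose sample platform by angling its tongue into the groove under the lip at the back of the mixer's bed, then lower it flat so that its front edge drops behind the rib, and let go. After that turn the speed selector back (anticlockwise) all the way to its end stop, and from there set it exactly three clicks forward (clockwise). Do not disturb the two loose vials standing beside the work.

Things in the scene. Friction and masses are not known exactly. Their poses are not given: they have to be found in the camera images.
- mixer: Fixed bench mixer: low white housing 170 (x) x 290 (y) x 34 mm. Origin under its centre, on the bench; its x axis points to its back (away from the robot, give or take 15 degrees), y to its left, z up. On its left half lies the aluminium platform bed, on its right half the selector on a grey panel.
- seat (a point): Point on the bed, 34 mm above the bench, where the centre of the platform's underside belongs; at [-8, 70, 34] mm in the mixer's frame, same axes. The fitted platform has 2 mm play fore and aft and 4 mm to each side.
- groove (a point): Middle of the groove's mouth at bed level, 52 mm behind (+x of) the seat, mixer axes. The overhanging lip starts here: its underside is 9 mm and its top 16 mm above the bed. The groove is 11 mm deep (to +x), 88 mm wide between its closed ends (y = +-44 mm); outside it is 104 mm wide.
- rib (a point): Top middle of the front rib, mixer axes: the rib is 7 mm high, 6 mm thick (x), 112 mm long (y); its rear face is 52 mm in front of the seat. A flat platform cannot pass it with the tongue in the groove: the front edge must be tilted up 4 degrees or more (up to 15; 12 is comfortable) while the tongue goes in, then lowered.
- platform: Loose aluminium sample platform, about 0.22 kg, lying flat on the bench left of the mixer. Plate 100 (x) x 110 (y) x 10 mm; origin at the centre of the plate's underside, z up. Two dark rubber strips on top. Upright grey grip across the middle: 12 mm thick (x), 50 mm long (y), from the plate's top to 48 mm above the underside.
- tongue (a point): Lower outer edge of the platform's tongue, at its middle: 60 mm from the platform's origin along its x, at underside level. The tongue is on the +x edge, flush with the underside: 4 mm thick, 80 mm wide (y), reaching 10 mm beyond the plate.
- grip (a point): Point inside the platform's upright grip, on its middle, 34 mm above the platform's underside, where to pinch it across its 12 mm thickness (fingers closing along the platform's x).
- selector_axis (a point): Point on the selector's vertical axis, 62 mm above the bench, a good height to grip (fixed to the mixer, same axes, at [-15, -85, 62] mm in its frame). Selector: black bar knob, bar 12 mm thick, 40 mm long, its top 75 mm above the bench, on a round skirt of 48 mm diameter whose top is 45 mm above the bench. White ticks on the panel mark the clicks, the long tick the end stop.
- pointer (a point): End of the selector's bar that carries the white pointer line, at the bar's top, 20 mm from the axis; moves with the selector.
- selector (a joint): Selector angle, rad, growing clockwise seen from above; 0 = anticlockwise end stop, other stop 2.79. A click every 0.349 rad (20 degrees), held by about 0.05 N m; let go, it settles on the nearest click. The pointer's direction, anticlockwise from the mixer's x axis, is 1.396 minus this value (at the stop: 80 degrees left of x). Starts on the fourth or fifth click.
- vial_4: Loose bystander: glass vial with black cap, 33 mm diameter, 70 mm tall, origin under its centre; leave alone.
- immersion_oil: Loose bystander: small glass vial with black cap, 25 mm diameter, 62 mm tall, origin under its centre; leave alone.
There are look-alikes about, which are no part of the job. Of the things that look like the platform, the larger one is meant.

How it is judged:
By the outcome, as a careful person would: the job done as asked, in the order asked, and still so for the second after the job is handed in, with the robot touching nothing.
It also fails if it takes over 72 s, if anything falls off the work surface, if the arm or the gripper's body presses on something with over 40 N, if the wrist force passes 120 N, or if a joint passes its speed limit or range.

## Working session

There is one attempt and no reset: what is moved stays moved. The work goes in short steps, Python scripts to look and compute and a tool call to move; the robot and the scene stay as the last step left them, time stands still between calls to the robot, and variables do not carry over. Pictures are saved under pics/ and viewed, at most 10 in all, crops included, and the job is handed in when it is done.

Besides the shell and the picture viewer there is one more tool, called after "Request:" as name([rows], argument=value, ...), one row to a line, values as JSON. send_rows: Moves the arm, as the interface text tells. Its arguments: {"type":"object","properties":{"series":{"type":"array","items":{"type":"object","properties":{"ax":{"type":"number"},"ay":{"type":"number"},"az":{"type":"number"},"dx":{"type":"number"},"dy":{"type":"number"},"dz":{"type":"number"},"hand":{"type":"number"}}}}},"required":["series"]}

```bash
mkdir -p pics; ls; cat > h.py <<'E'
import numpy as np,cv2
from scipy.spatial.transform import Rotation as Ro
from cell import read_state,get_image,finish_job
def ray(im,uv,z):
    M=np.array(im["mtx"]);R=np.array(im["R"]);t=np.array(im["t"])
    d=R.T@np.linalg.solve(M,[uv[0],uv[1],1.]);c=-R.T@t
    return c+d*(z-c[2])/d[2]
def proj(im,X):
    X=np.atleast_2d(X);c=X@np.array(im["R"]).T+np.array(im["t"]);p=c@np.array(im["mtx"]).T
    return p[:,:2]/p[:,2:]
def save(im,n): cv2.imwrite("pics/"+n,np.array(im["pixels"])[:,:,::-1])
E
python3 - <<'E'
from h import *
import pickle
s=read_state();print(s)
for n in("scene","side"):
    im=get_image(n);save(im,n+"0.png");pickle.dump(im,open(n+".pkl","wb"))
    print(n,np.round(-np.array(im["R"]).T@im["t"]))
E
```

```text
pics
{'clock': 0.0, 'qpos': array([ 1.23919198,  0.62932557,  0.03844157,  1.51837764, -0.02698174,
        0.99631104, -0.01998298]), 'qd': array([ 1.52181526e-03, -2.49379351e-04, -6.53493802e-04, -2.86717824e-05,
        4.44304745e-04,  8.17616971e-05, -8.24259005e-04]), 'tau': array([ 3.16565083e-04, -5.63387489e+01,  1.22654099e+00, -1.93441415e+01,
        1.11181301e-02,  1.03846935e-02,  3.24771395e-05]), 'eef_pos': array([ 170.60202803, -626.55610346,  230.3993374 ]), 'tool_rot': array([-3.13968948e+00,  3.94417278e-05,  2.65831431e-01]), 'force': array([-0.84088032, -0.07762423,  0.37867686]), 'torque': array([ 0.01610369,  0.03114215, -0.01199426]), 'gripper_force': 0.0, 'width': 85.36199626791544}
scene [ 10. 797. 563.]
side [ 535. -882.  759.]
```

View pics/scene0.png

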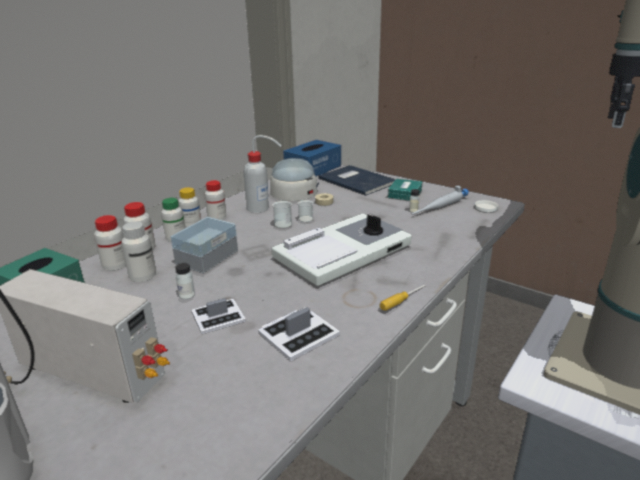

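View pics/side0.png

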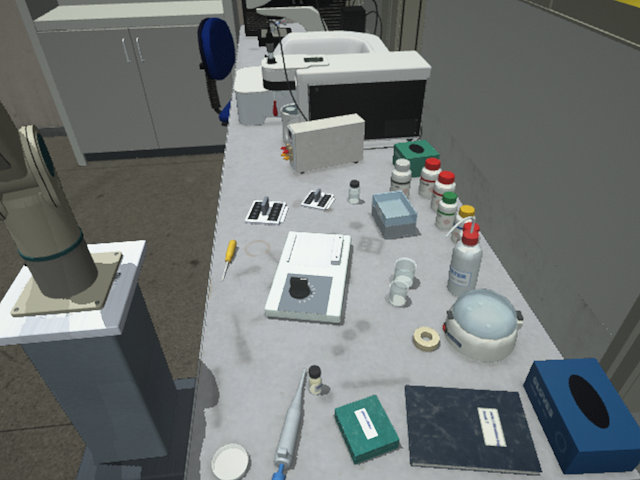

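The scene view shows the mixer at about (340,245), the large platform at (300,330), the small look-alike at (218,313), and vials at (185,280) and (415,200). The side view shows the mixer at (312,275) and the platform at (267,210). I'll enlarge both.

```bash
python3 - <<'E'
import cv2
a=cv2.imread("pics/scene0.png")[205:360,255:415];b=cv2.imread("pics/side0.png")[185:330,230:365]
cv2.imwrite("pics/sc.png",cv2.resize(a,None,fx=3.8,fy=3.8,interpolation=cv2.INTER_CUBIC))
cv2.imwrite("pics/sd.png",cv2.resize(b,None,fx=4,fy=4,interpolation=cv2.INTER_CUBIC))
E
```

```text
(no output)
```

View pics/sc.png

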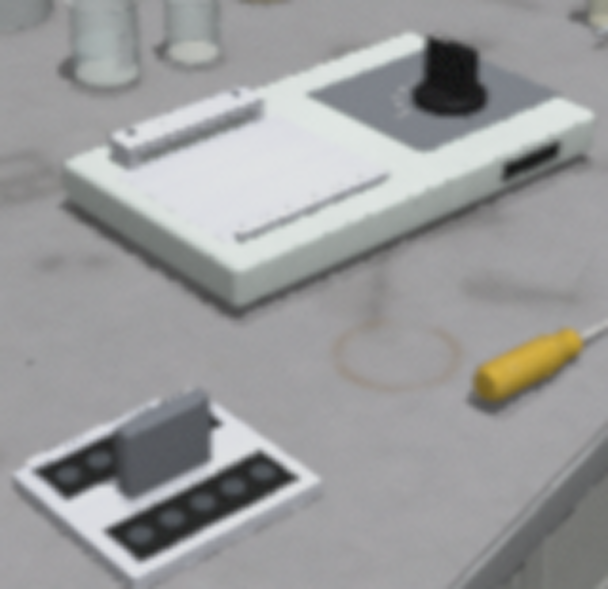

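View pics/sd.png

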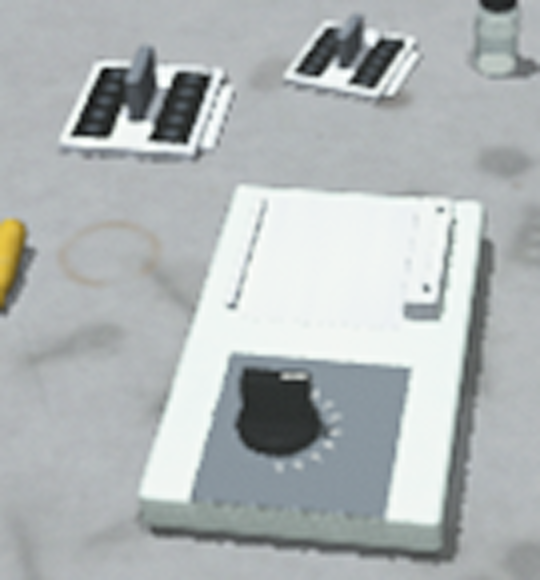

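Enlarged, the tongue lies on the platform's far (+x) side and the pointer looks to the back left. I read the corner pixels of the mixer and platform off both crops and fit the poses from them.

```bash
cat > fit.py <<'E'
from h import *
import pickle
from scipy.optimize import least_squares
sc=pickle.load(open("scene.pkl","rb"));sd=pickle.load(open("side.pkl","rb"))
S=lambda L:np.array(L)/3.8+[255,205]
D=lambda L:np.array(L)/4+[230,185]
def box(a,b,z): return np.array([[-a,b,z],[a,b,z],[a,-b,z],[-a,-b,z]],float) # FL BL BR FR
def fit(P,o,g):
    f=lambda v:np.concatenate([(proj(im,P@Ro.from_euler('z',v[2]).as_matrix().T+[v[0],v[1],0])-uv).ravel() for im,uv in o])
    r=least_squares(lambda v:f(v*[100,100,1]),np.array(g)/[100,100,1],loss='soft_l1');v=r.x*[100,100,1]
    print(v,np.degrees(v[2]));print(np.round(f(v),1));return v
m=fit(box(85,145,34),[(sc,S([[237,268],[66,165],[410,33],[594,118]])),(sd,D([[238,185],[487,203],[442,525],[143,500]]))],[600,0,0])
p=fit(box(50,55,10),[(sc,S([[135,575],[15,477],[205,395],[320,480]])),(sd,D([[98,60],[214,68],[195,152],[62,145]]))],[500,200,0])
fit(box(50,55,10),[(sc,S([[135,575],[15,477],[205,395],[320,480]]))],p)
T=lambda v,X:Ro.from_euler('z',v[2]).as_matrix()@X+[v[0],v[1],0]
print("seat",T(m,[-8,70,34]),"axis",T(m,[-15,-85,62]),"grip",T(p,[0,0,34]))
for k in range(9):
    a=1.396-.349*k; print(k,proj(sd,T(m,[-15+20*np.cos(a),-85+20*np.sin(a),75])))
print("ptr seen",D([[308,376]]),"axis",proj(sd,T(m,[-15,-85,75])))
for uv,im in(((185,298),sc),((313,390),sd),((355,203),sd)):print("vial",ray(im,uv,0))
E
python3 fit.py
```

```text
[ 5.97239183e+02 -6.35379057e+01 -2.46124137e-01] -14.101874267818113
[ 0.  -0.3 -1.4 -2.  -0.2 -1.1  0.8 -1.9 -0.7 -0.3 -0.1 -0.4  0.5  0.1
 -1.8 -0.7]
[ 4.86207351e+02  2.38885646e+02 -2.52404797e-01] -14.461729584958777
[ 0.   0.5 -0.5 -1.6 -2.6 -2.3  0.9 -0.4 -1.1 -0.1  1.7 -0.  -1.2 -0.1
 -1.9 -0.8]
[ 4.84269918e+02  2.39814590e+02 -2.67976901e-01] -15.353945425493878
[-0.1  1.2  0.1 -1.3 -1.5 -1.7  1.5  0.7]
seat [606.53554259   6.30175137  34.        ] axis [ 561.98124984 -142.32164853   62.        ] grip [486.20735061 238.88564579  34.        ]
0 [[302.19444219 273.90961142]]
1 [[304.87439635 274.8453036 ]]
2 [[306.89318326 276.3665712 ]]
3 [[308.00538291 278.30117179]]
4 [[308.06484515 280.42400601]]
5 [[307.04771704 282.48037887]]
6 [[305.06309778 284.21594704]]
7 [[302.34642923 285.41027105]]
8 [[299.23314631 285.90869207]]
ptr seen [[307. 279.]] axis [[299.19724154 279.69001899]]
vial [753.31733993 281.71026859   0.        ]
vial [ 567.87989336 -375.33238143    0.        ]
vial [760.76758481 260.9241227    0.        ]
```

```bash
cat >> h.py <<'E'
def go(pos,psi,tilt=0,axis=0):
    """shift (cm) and turn in tool axes to tool-down pose with yaw psi, then tilted by `tilt` about the world horizontal direction at angle `axis`"""
    s=read_state();R0=Ro.from_euler('xyz',s["tool_rot"])
    R=Ro.from_rotvec(tilt*np.array([np.cos(axis),np.sin(axis),0]))*Ro.from_euler('xyz',[np.pi,0,psi])
    print("t",round(s["clock"],2),"F",np.round(s["force"],1),"d",np.round(R0.inv().apply(np.array(pos)-s["eef_pos"])/10,2),"a",np.round((R0.inv()*R).as_rotvec(),3))
E
python3 -c "
from h import *
go([520,-100,330],1.32)"
```

```text
t 0.1 F [0.1 0.  0. ] d [ 47.55 -41.65  -9.88] a [-2.000e-03 -1.000e-03 -1.054e+00]
```

Request:
send_rows([
  {"dx": 4, "dy": -3.5, "dz": -5, "ax": 0, "ay": 0, "az": -0.1, "hand": 0},
  {"dx": 47.5, "dy": -41.6, "dz": -9.9, "az": -1.054, "hand": 0},
  {"dx": 47.5, "dy": -41.6, "dz": -9.9, "az": -1.054, "hand": 0},
  {"dx": 47.5, "dy": -41.6, "dz": -9.9, "az": -1.054, "hand": 0},
  {"dx": 47.5, "dy": -41.6, "dz": -9.9, "az": -1.054, "hand": 0},
  {"dx": 47.5, "dy": -41.6, "dz": -9.9, "az": -1.054, "hand": 0},
  {"dx": 47.5, "dy": -41.6, "dz": -9.9, "az": -1.054, "hand": 0},
  {"dx": 47.5, "dy": -41.6, "dz": -9.9, "az": -1.054, "hand": 0},
  {"dx": 47.5, "dy": -41.6, "dz": -9.9, "az": -1.054, "hand": 0},
  {"dx": 47.5, "dy": -41.6, "dz": -9.9, "az": -1.054, "hand": 0},
])

```text
invalid input at $.series[1]: expected keys ax, ay, az, dx, dy, dz, hand
```

```bash
python3 -c "
from h import *
go([520,-60,330],1.32)"
```

```text
t 0.1 F [0.1 0.  0. ] d [ 48.6  -45.51  -9.88] a [-2.000e-03 -1.000e-03 -1.054e+00]
```

Request:
send_rows([
  {"dx": 4, "dy": -3.5, "dz": -5, "ax": 0, "ay": 0, "az": -0.1, "hand": 0},
  {"dx": 48, "dy": -43, "dz": -9.9, "ax": 0, "ay": 0, "az": -1.054, "hand": 0},
  {"dx": 48, "dy": -43, "dz": -9.9, "ax": 0, "ay": 0, "az": -1.054, "hand": 0},
  {"dx": 48, "dy": -43, "dz": -9.9, "ax": 0, "ay": 0, "az": -1.054, "hand": 0},
  {"dx": 48, "dy": -43, "dz": -9.9, "ax": 0, "ay": 0, "az": -1.054, "hand": 0},
  {"dx": 48, "dy": -43, "dz": -9.9, "ax": 0, "ay": 0, "az": -1.054, "hand": 0},
  {"dx": 48, "dy": -43, "dz": -9.9, "ax": 0, "ay": 0, "az": -1.054, "hand": 0},
  {"dx": 48, "dy": -43, "dz": -9.9, "ax": 0, "ay": 0, "az": -1.054, "hand": 0},
  {"dx": 48, "dy": -43, "dz": -9.9, "ax": 0, "ay": 0, "az": -1.054, "hand": 0},
  {"dx": 48, "dy": -43, "dz": -9.9, "ax": 0, "ay": 0, "az": -1.054, "hand": 0},
])

```text
clock: 1.1
eef_pos: [434.3, -219.3, 313.4]
tool_rot: [-3.141, 0.0, 1.319]
force: [0.7, -0.1, -0.2]
width: 85.2
gripper_force: 0.0
```

```bash
python3 -c "
from h import *
go([520,-20,350],1.32)"
```

```text
t 1.1 F [ 0.7 -0.1 -0.2] d [21.44  3.34 -3.67] a [-0.     0.    -0.001]
```

Request:
send_rows([
  {"dx": 21.4, "dy": 3.3, "dz": -3.7, "ax": 0, "ay": 0, "az": 0, "hand": 0},
  {"dx": 21.4, "dy": 3.3, "dz": -3.7, "ax": 0, "ay": 0, "az": 0, "hand": 0},
  {"dx": 21.4, "dy": 3.3, "dz": -3.7, "ax": 0, "ay": 0, "az": 0, "hand": 0},
  {"dx": 21.4, "dy": 3.3, "dz": -3.7, "ax": 0, "ay": 0, "az": 0, "hand": 0},
  {"dx": 21.4, "dy": 3.3, "dz": -3.7, "ax": 0, "ay": 0, "az": 0, "hand": 0},
  {"dx": 21.4, "dy": 3.3, "dz": -3.7, "ax": 0, "ay": 0, "az": 0, "hand": 0},
  {"dx": 21.4, "dy": 3.3, "dz": -3.7, "ax": 0, "ay": 0, "az": 0, "hand": 0},
  {"dx": 21.4, "dy": 3.3, "dz": -3.7, "ax": 0, "ay": 0, "az": 0, "hand": 0},
])

```text
clock: 1.9
eef_pos: [518.2, -23.9, 349.7]
tool_rot: [-3.14, 0.001, 1.317]
force: [-0.5, -1.2, 0.1]
width: 85.7
gripper_force: 0.0
```

```bash
python3 - <<'E'
from h import *
import pickle
im=get_image("wrist");save(im,"w1.png");pickle.dump(im,open("w1.pkl","wb"))
print(-np.array(im["R"]).T@im["t"],np.round(im["R"],2))
exec(open("fit.py").read().split("for k in")[0].split("p=fit")[0])
c=lambda *X:np.round(proj(im,[Ro.from_euler('z',m[2]).as_matrix()@np.array(x)+[m[0],m[1],0] for x in X]))
print(c([-85,145,34],[85,145,34],[85,-145,34],[-85,-145,34],[-8,70,34],[-15,-85,75]))
go([486,239,200],1.318)
E
```

```text
[535.31530169  43.53216635 493.30050061] [[ 0.97 -0.25 -0.  ]
 [-0.24 -0.93  0.27]
 [-0.07 -0.26 -0.96]]
[ 5.97239183e+02 -6.35379057e+01 -2.46124137e-01] -14.101874267818113
[ 0.  -0.3 -1.4 -2.  -0.2 -1.1  0.8 -1.9 -0.7 -0.3 -0.1 -0.4  0.5  0.1
 -1.8 -0.7]
[[318.  93.]
 [461.  92.]
 [440. 313.]
 [320. 313.]
 [380. 157.]
 [375. 285.]]
t 1.95 F [-1.2  0.6 -0.4] d [24.66 -9.71 14.95] a [-0.001  0.001 -0.001]
```

View pics/w1.png

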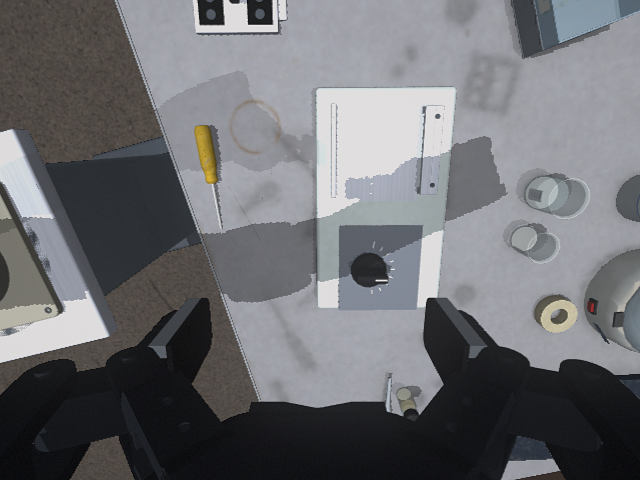

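The wrist view shows the whole mixer with corners near (317,88), (456,88), (440,309) and (318,307). The rib is at x≈334, the lip at (432,150), and the knob at (370,270) pointing back and slightly right. The arm was still settling, so I take a fresh frame and enlarge it.

```bash
python3 - <<'E'
from h import *
import pickle
im=get_image("wrist");pickle.dump(im,open("w2.pkl","wb"));s=read_state();print(s["eef_pos"],s["qd"].round(3),-np.array(im["R"]).T@im["t"])
a=np.array(im["pixels"])[75:325,300:470,::-1]
a=cv2.resize(a,None,fx=2.4,fy=2.4,interpolation=cv2.INTER_CUBIC);k=np.array(im["pixels"])[240:310,325:425,::-1]
k=cv2.resize(k,None,fx=3.8,fy=3.8,interpolation=cv2.INTER_CUBIC)
o=np.zeros((600,790,3),np.uint8);o[:600,:408]=a;o[:266,410:790]=k;cv2.imwrite("pics/w2.png",o)
E
```

```text
[518.37132898 -23.7452812  349.90869063] [-0.001 -0.001 -0.008 -0.006 -0.002 -0.002 -0.004] [535.36722539  43.47259976 493.42052853]
```

View pics/w2.png

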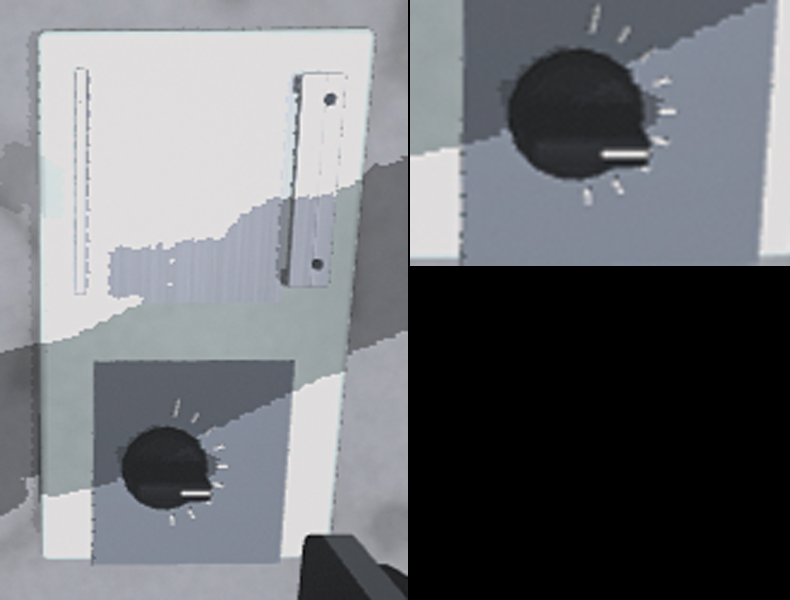

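Knob bar is parallel to the mixer's x axis, so it sits on click 4; the corners, rib, and lip are sharp. I refit the mixer from these.

```bash
cat > fit2.py <<'E'
from h import *
import pickle
from scipy.optimize import least_squares
w=pickle.load(open("w2.pkl","rb"))
P=np.array([[-85,145,34],[85,145,34],[85,-145,34],[-85,-145,34],[-66,126,41],[-66,14,41],[44,122,50],[44,18,50],[5,-85,75]],float)
uv=np.array([[40,31],[374,29],[329,557],[43,558],[76,68],[76,293],[302,73],[289,286],[0,0]])/2.4+[300,75];uv[-1]=[388.2,280.5]
f=lambda v:(proj(w,P@Ro.from_euler('z',v[2]).as_matrix().T+[v[0]*100,v[1]*100,0])-uv).ravel()
r=least_squares(f,[6,-.6,-.24],loss='soft_l1');m=r.x*[100,100,1]
if __name__=="__main__":
    print(m,np.degrees(m[2]));print(np.round(f(r.x).reshape(-1,2),1))
    T=lambda X:Ro.from_euler('z',m[2]).as_matrix()@X+[m[0],m[1],0]
    print("seat",T([-8,70,34]),"axis",T([-15,-85,62]))
    go([486,239,200],1.318)
E
python3 fit2.py
```

```text
[ 5.95648483e+02 -5.65433425e+01 -2.47103222e-01] -14.157971716563841
[[-1.2 -0.9]
 [ 2.5 -1.1]
 [ 0.8  1.4]
 [-0.8  1.7]
 [-0.1  0. ]
 [-0.5  0.3]
 [ 0.5  0.1]
 [-0.4  0.5]
 [ 0.4 -0.7]]
seat [605.01321653  13.28717924  34.        ] axis [ 560.31343019 -135.29252699   62.        ]
t 2.0 F [-0.3 -1.   0.4] d [24.63 -9.72 14.97] a [-0.001  0.001 -0.001]
```

```bash
python3 -c "
from h import *
go([455,130,230],1.318)"
```

```text
t 2.0 F [-0.3 -1.   0.4] d [13.3  -9.99 11.99] a [-0.001  0.001 -0.001]
```

Request:
send_rows([
  {"dx": 13.3, "dy": -10, "dz": 12, "ax": 0, "ay": 0, "az": 0, "hand": 0},
  {"dx": 13.3, "dy": -10, "dz": 12, "ax": 0, "ay": 0, "az": 0, "hand": 0},
  {"dx": 13.3, "dy": -10, "dz": 12, "ax": 0, "ay": 0, "az": 0, "hand": 0},
  {"dx": 13.3, "dy": -10, "dz": 12, "ax": 0, "ay": 0, "az": 0, "hand": 0},
  {"dx": 13.3, "dy": -10, "dz": 12, "ax": 0, "ay": 0, "az": 0, "hand": 0},
  {"dx": 13.3, "dy": -10, "dz": 12, "ax": 0, "ay": 0, "az": 0, "hand": 0},
  {"dx": 13.3, "dy": -10, "dz": 12, "ax": 0, "ay": 0, "az": 0, "hand": 0},
  {"dx": 13.3, "dy": -10, "dz": 12, "ax": 0, "ay": 0, "az": 0, "hand": 0},
])

```text
clock: 2.8
eef_pos: [456.5, 130.0, 231.0]
tool_rot: [3.14, -0.0, 1.316]
force: [-0.2, -0.8, -0.2]
width: 85.7
gripper_force: 0.0
```

```bash
python3 - <<'E'
from h import *
import pickle
im=get_image("wrist");im=get_image("wrist");save(im,"w3.png");pickle.dump(im,open("w3.pkl","wb"))
E
```

```text
(no output)
```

View pics/w3.png

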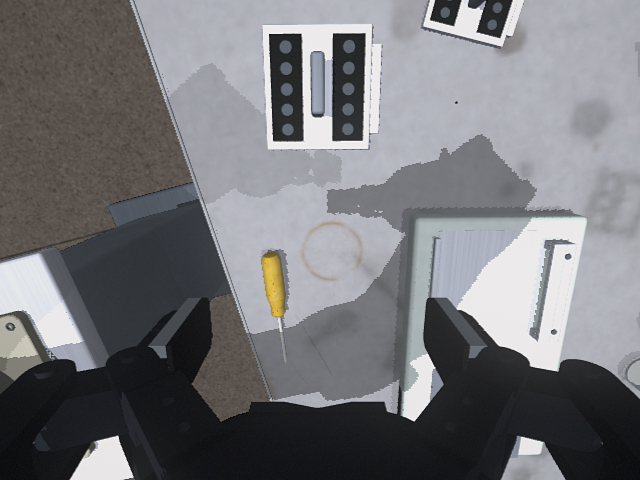

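The platform's plate corners are at (263,25), (373,24), (369,149) and (268,149), the tongue at (382,43)-(378,134), and the grip top at (318,84). The mixer's front-left corner is at about (413,210).

```bash
cat > fit3.py <<'E'
from h import *
import pickle
from scipy.optimize import least_squares
import fit2
w=pickle.load(open("w3.pkl","rb"))
P=np.array([[-50,55,10],[50,55,10],[50,-55,10],[-50,-55,10],[60,40,4],[60,-40,4],[0,0,48]],float)
uv=np.array([[263,25],[373,24],[369,149],[268,149],[382,43],[378,134],[318,84]],float)
f=lambda v:(proj(w,P@Ro.from_euler('z',v[2]).as_matrix().T+[v[0]*100,v[1]*100,0])-uv).ravel()
r=least_squares(f,[4.86,2.39,-.25],loss='soft_l1');p=r.x*[100,100,1]
if __name__=="__main__":
    print(p,np.degrees(p[2]));print(np.round(f(r.x).reshape(-1,2),1))
    m=fit2.m;T=lambda X:Ro.from_euler('z',m[2]).as_matrix()@X+[m[0],m[1],0]
    print(proj(w,[T([-85,145,34]),T([85,145,34]),T([44,122,50]),T([44,18,50]),T([-66,126,41])]).round())
    g=p[:2];psi=p[2]+np.pi/2
    for z in(150,30):go([*g,z],psi)
E
python3 fit3.py
```

```text
[ 4.86643374e+02  2.43678203e+02 -2.48820846e-01] -14.256384321468722
[[-0.4 -0.4]
 [-0.1 -0. ]
 [-0.1  0.3]
 [-0.3  0.8]
 [ 0.1  1.1]
 [ 0.6 -0.5]
 [ 0.2 -0.8]]
[[416. 218.]
 [591. 216.]
 [555. 244.]
 [538. 342.]
 [436. 238.]]
t 2.9 F [0.3 0.2 1. ] d [11.73  0.09  8.09] a [ 0.002 -0.    -0.005]
t 2.9 F [0.3 0.2 1. ] d [11.72  0.07 20.09] a [ 0.002 -0.    -0.005]
```

Request:
send_rows([
  {"dx": 11.7, "dy": 0.1, "dz": 6, "ax": 0, "ay": 0, "az": -0.005, "hand": 0},
  {"dx": 11.7, "dy": 0.1, "dz": 9, "ax": 0, "ay": 0, "az": -0.005, "hand": 0},
  {"dx": 11.7, "dy": 0.1, "dz": 12, "ax": 0, "ay": 0, "az": -0.005, "hand": 0},
  {"dx": 11.7, "dy": 0.1, "dz": 14, "ax": 0, "ay": 0, "az": -0.005, "hand": 0},
  {"dx": 11.7, "dy": 0.1, "dz": 17, "ax": 0, "ay": 0, "az": -0.005, "hand": 0},
  {"dx": 11.7, "dy": 0.1, "dz": 19, "ax": 0, "ay": 0, "az": -0.005, "hand": 0},
  {"dx": 11.7, "dy": 0.1, "dz": 20.5, "ax": 0, "ay": 0, "az": -0.005, "hand": 0},
  {"dx": 11.7, "dy": 0.1, "dz": 21.3, "ax": 0, "ay": 0, "az": -0.005, "hand": 0},
  {"dx": 11.7, "dy": 0.1, "dz": 21.3, "ax": 0, "ay": 0, "az": -0.005, "hand": 0},
  {"dx": 11.7, "dy": 0.1, "dz": 21.3, "ax": 0, "ay": 0, "az": -0.005, "hand": 0},
])

```text
clock: 3.9
eef_pos: [485.9, 244.8, 17.9]
tool_rot: [3.141, -0.001, 1.324]
force: [0.8, 0.3, -0.1]
width: 85.4
gripper_force: 0.0
```

Request:
send_rows([
  {"dx": 0, "dy": 0, "dz": 0, "ax": 0, "ay": 0, "az": 0, "hand": 1},
  {"dx": 0, "dy": 0, "dz": 0, "ax": 0, "ay": 0, "az": 0, "hand": 1},
  {"dx": 0, "dy": 0, "dz": 0, "ax": 0, "ay": 0, "az": 0, "hand": 1},
  {"dx": 0, "dy": 0, "dz": 0, "ax": 0, "ay": 0, "az": 0, "hand": 1},
  {"dx": 0, "dy": 0, "dz": 0, "ax": 0, "ay": 0, "az": 0, "hand": 1},
  {"dx": 0, "dy": 0, "dz": 0, "ax": 0, "ay": 0, "az": 0, "hand": 1},
  {"dx": 0, "dy": 0, "dz": 0, "ax": 0, "ay": 0, "az": 0, "hand": 1},
  {"dx": 0, "dy": 0, "dz": 0, "ax": 0, "ay": 0, "az": 0, "hand": 1},
  {"dx": 0, "dy": 0, "dz": 0, "ax": 0, "ay": 0, "az": 0, "hand": 1},
  {"dx": 0, "dy": 0, "dz": 0, "ax": 0, "ay": 0, "az": 0, "hand": 1},
])

```text
clock: 4.9
eef_pos: [485.4, 245.0, 17.6]
tool_rot: [3.141, -0.0, 1.325]
force: [-0.1, -0.3, 5.5]
width: 10.8
gripper_force: 59.3
```

```bash
cat >> h.py <<'E'
def gop(seat,yaw,ox,oy,tip,tilt,off=(0,1.0,17.6)):
    """platform: origin ox,oy (mm) from seat along mixer axes, tongue lower edge `tip` mm above bed, tilt deg"""
    th=np.radians(tilt);Rm=Ro.from_euler('z',yaw);Rp=Rm*Ro.from_euler('y',th)
    o=np.array(seat)+Rm.apply([ox,oy,0])+[0,0,tip+60*np.sin(th)]
    s=read_state();R0=Ro.from_euler('xyz',s["tool_rot"]);R=Rp*Ro.from_euler('z',np.pi/2)*Ro.from_euler('x',np.pi)
    print("t",round(s["clock"],2),"F",np.round(Rm.inv().apply(s["force"]),1),"d",np.round(R0.inv().apply(o+Rp.apply(off)-s["eef_pos"])/10,2),"a",np.round((R0.inv()*R).as_rotvec(),3))
def where(seat,yaw,off=(0,1.0,17.6)):
    s=read_state();Rm=Ro.from_euler('z',yaw);Rp=Ro.from_euler('xyz',s["tool_rot"])*Ro.from_euler('x',-np.pi)*Ro.from_euler('z',-np.pi/2)
    o=Rm.inv().apply(s["eef_pos"]-Rp.apply(off)-np.array(seat));e=(Rm.inv()*Rp).as_euler('xyz',degrees=True)
    print("o",o.round(1),"rpy",e.round(1),"tip",(o+(Rm.inv()*Rp).apply([60,0,0])).round(1),"F",Rm.inv().apply(s["force"]).round(1),"w",s["width"].round(1))
SEAT=[605.0,13.3,34.];YAW=-0.247
E
python3 -c "
from h import *
where(SEAT,YAW);gop(SEAT,YAW,-20,0,60,10)"
```

```text
Traceback (most recent call last):
  File "h.py", line 26, in where
    print("o",o.round(1),"rpy",e.round(1),"tip",(o+(Rm.inv()*Rp).apply([60,0,0])).round(1),"F",Rm.inv().apply(s["force"]).round(1),"w",s["width"].round(1))
                                                                                                                                       ^^^^^^^^^^^^^^^^
AttributeError: 'float' object has no attribute 'round'
```

```bash
sed -i 's/s\["width"\].round(1)/round(s["width"],1)/' h.py
python3 -c "
from h import *
where(SEAT,YAW);gop(SEAT,YAW,-20,0,60,10)"
```

```text
o [-172.6  194.4  -34. ] rpy [ 0.  -0.   0.1] tip [-112.6  194.5  -34. ] F [-0.  -0.3  5.5] w 10.8
t 4.9 F [-0.  -0.3  5.5] d [-19.45  15.55 -10.42] a [ 0.175 -0.     0.001]
```

Request:
send_rows([
  {"dx": 0, "dy": 0, "dz": -4, "ax": 0, "ay": 0, "az": 0, "hand": 1},
  {"dx": 0, "dy": 0, "dz": -8, "ax": 0, "ay": 0, "az": 0, "hand": 1},
  {"dx": -3, "dy": 2, "dz": -10.4, "ax": 0.05, "ay": 0, "az": 0, "hand": 1},
  {"dx": -7, "dy": 5, "dz": -10.4, "ax": 0.1, "ay": 0, "az": 0, "hand": 1},
  {"dx": -10, "dy": 8, "dz": -10.4, "ax": 0.15, "ay": 0, "az": 0, "hand": 1},
  {"dx": -13, "dy": 10.5, "dz": -10.4, "ax": 0.175, "ay": 0, "az": 0, "hand": 1},
  {"dx": -16, "dy": 13, "dz": -10.4, "ax": 0.175, "ay": 0, "az": 0, "hand": 1},
  {"dx": -18.5, "dy": 14.8, "dz": -10.4, "ax": 0.175, "ay": 0, "az": 0, "hand": 1},
  {"dx": -19.4, "dy": 15.5, "dz": -10.4, "ax": 0.175, "ay": 0, "az": 0, "hand": 1},
  {"dx": -19.4, "dy": 15.5, "dz": -10.4, "ax": 0.175, "ay": 0, "az": 0, "hand": 1},
])

```text
clock: 5.9
eef_pos: [588.1, 16.7, 120.3]
tool_rot: [-2.966, 0.001, 1.321]
force: [0.1, 0.8, -0.7]
width: 11.1
gripper_force: 59.2
```

```bash
python3 - <<'E'
from h import *
im=get_image("wrist");where(SEAT,YAW);gop(SEAT,YAW,-14,0,2,10)
cv2.imwrite("pics/w4.png",cv2.resize(np.array(im["pixels"])[60:460,180:560,::-1],None,fx=1.5,fy=1.5,interpolation=cv2.INTER_CUBIC))
# predicted tongue / lip pixels
s=read_state();Rp=Ro.from_euler('xyz',s["tool_rot"])*Ro.from_euler('x',-np.pi)*Ro.from_euler('z',-np.pi/2)
o=s["eef_pos"]-Rp.apply([0,1,17.6]);Rm=Ro.from_euler('z',YAW)
f=lambda p:((p-[180,60])*1.5).round()
print("tongue top",f(proj(im,o+Rp.apply([[60,40,4],[60,-40,4]]))).tolist(),"plate BL BR FL FR",f(proj(im,o+Rp.apply([[50,55,10],[50,-55,10],[-50,55,10],[-50,-55,10]]))).tolist())
print("lip front top",f(proj(im,SEAT+Rm.apply([[52,52,16],[52,-52,16]]))).tolist(),"rib front top",f(proj(im,SEAT+Rm.apply([[-58,56,7],[-58,-56,7]]))).tolist())
E
```

```text
o [-21.6   0.7  69.3] rpy [ 0.  10.1  0. ] tip [37.5  0.7 58.8] F [-0.6  1.  -2.1] w 11.0
t 5.95 F [-0.6  1.  -2.1] d [-0.07  1.74  5.47] a [-0.002 -0.     0.   ]
tongue top [[406.0, 220.0], [382.0, 456.0]] plate BL BR FL FR [[383.0, 171.0], [354.0, 506.0], [23.0, 172.0], [54.0, 507.0]]
lip front top [[425.0, 169.0], [399.0, 420.0]] rib front top [[144.0, 155.0], [152.0, 396.0]]
```

View pics/w4.png

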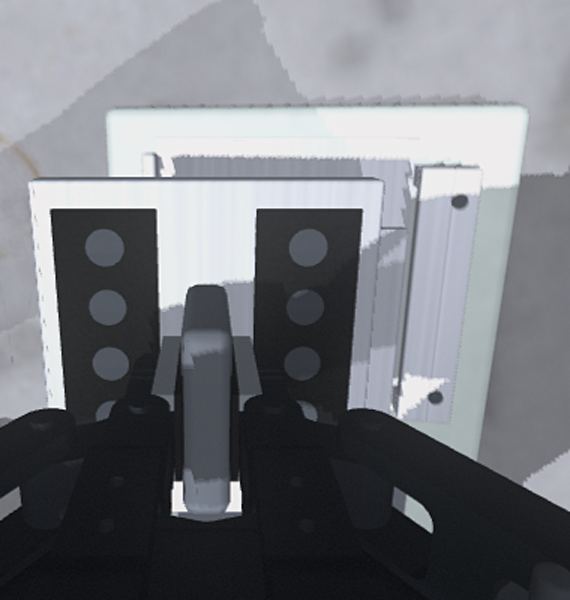

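The tongue's left corner at (406,228) sits ~3 mm too far right relative to the lip (418,166) and rib (143,153). I correct +3 mm in y and go down ahead of the lip.

Request:
send_rows([
  {"dx": 0.25, "dy": 0.5, "dz": 1.5, "ax": 0, "ay": 0, "az": 0, "hand": 1},
  {"dx": 0.25, "dy": 0.9, "dz": 3, "ax": 0, "ay": 0, "az": 0, "hand": 1},
  {"dx": 0.25, "dy": 1.3, "dz": 4, "ax": 0, "ay": 0, "az": 0, "hand": 1},
  {"dx": 0.25, "dy": 1.6, "dz": 4.8, "ax": 0, "ay": 0, "az": 0, "hand": 1},
  {"dx": 0.25, "dy": 1.7, "dz": 5.2, "ax": 0, "ay": 0, "az": 0, "hand": 1},
  {"dx": 0.25, "dy": 1.7, "dz": 5.2, "ax": 0, "ay": 0, "az": 0, "hand": 1},
  {"dx": 0.25, "dy": 1.7, "dz": 5.2, "ax": 0, "ay": 0, "az": 0, "hand": 1},
])

```text
clock: 6.65
eef_pos: [596.5, 19.6, 67.3]
tool_rot: [-2.967, -0.0, 1.325]
force: [0.1, -0.3, -2.3]
width: 10.8
gripper_force: 59.2
```

```bash
python3 - <<'E'
from h import *
im=get_image("wrist");where(SEAT,YAW);gop(SEAT,YAW,-14,3,0,10);gop(SEAT,YAW,0,3,2,10)
cv2.imwrite("pics/w5.png",cv2.resize(np.array(im["pixels"])[100:400,160:560,::-1],None,fx=2,fy=2,interpolation=cv2.INTER_CUBIC))
E
```

```text
o [-12.7   3.   16.2] rpy [ 0.  10.   0.1] tip [46.4  3.1  5.8] F [-0.1  0.4 -2.6] w 11.0
t 6.7 F [-0.1  0.4 -2.6] d [-0.   -0.03  0.59] a [ 0.    -0.     0.001]
t 6.7 F [-0.1  0.4 -2.6] d [-0.    1.31  0.15] a [ 0.    -0.     0.001]
```

View pics/w5.png

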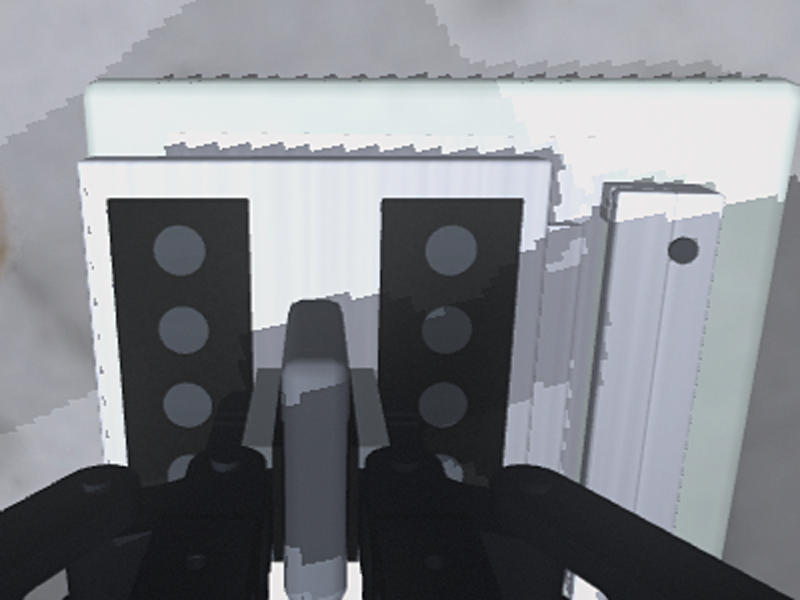

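Plate and lip tops are now at the same height. The plate's left edge (row 158) lies 32 px beyond the lip's (row 190) where 14 px is right, so I shift back about 3.8 mm. The 13 mm fore-aft gap matches the model.

Request:
send_rows([
  {"dx": -0.38, "dy": 0, "dz": 0, "ax": 0, "ay": 0, "az": 0, "hand": 1},
  {"dx": -0.38, "dy": 0, "dz": 0.2, "ax": 0, "ay": 0, "az": 0, "hand": 1},
  {"dx": -0.38, "dy": 0, "dz": 0.38, "ax": 0, "ay": 0, "az": 0, "hand": 1},
  {"dx": -0.38, "dy": 0, "dz": 0.38, "ax": 0, "ay": 0, "az": 0, "hand": 1},
  {"dx": -0.38, "dy": 0.25, "dz": 0.35, "ax": 0, "ay": 0, "az": 0, "hand": 1},
  {"dx": -0.38, "dy": 0.5, "dz": 0.3, "ax": 0, "ay": 0, "az": 0, "hand": 1},
  {"dx": -0.38, "dy": 0.75, "dz": 0.25, "ax": 0, "ay": 0, "az": 0, "hand": 1},
  {"dx": -0.38, "dy": 1, "dz": 0.2, "ax": 0, "ay": 0, "az": 0, "hand": 1},
  {"dx": -0.38, "dy": 1, "dz": 0.2, "ax": 0, "ay": 0, "az": 0, "hand": 1},
  {"dx": -0.38, "dy": 1, "dz": 0.2, "ax": 0, "ay": 0, "az": 0, "hand": 1},
])

```text
clock: 7.7
eef_pos: [604.6, 13.5, 63.3]
tool_rot: [-2.966, -0.0, 1.325]
force: [-0.6, -0.0, -2.3]
width: 11.0
gripper_force: 59.2
```

```bash
python3 - <<'E'
from h import *
where(SEAT,YAW);gop(SEAT,YAW,0.5,-.8,2,10)
E
```

```text
o [-3.5 -1.  12. ] rpy [ 0.  10.   0.1] tip [55.6 -0.9  1.5] F [-0.6 -0.2 -2.3] w 11.0
t 7.7 F [-0.6 -0.2 -2.3] d [ 0.01  0.39 -0.11] a [-0.001  0.     0.001]
```

Request:
send_rows([
  {"dx": 0, "dy": 0.1, "dz": -0.03, "ax": 0, "ay": 0, "az": 0, "hand": 1},
  {"dx": 0, "dy": 0.2, "dz": -0.06, "ax": 0, "ay": 0, "az": 0, "hand": 1},
  {"dx": 0, "dy": 0.3, "dz": -0.08, "ax": 0, "ay": 0, "az": 0, "hand": 1},
  {"dx": 0, "dy": 0.37, "dz": -0.1, "ax": 0, "ay": 0, "az": 0, "hand": 1},
  {"dx": 0, "dy": 0.37, "dz": -0.1, "ax": 0, "ay": 0, "az": 0, "hand": 1},
])

```text
clock: 8.2
eef_pos: [608.4, 12.5, 63.7]
tool_rot: [-2.967, -0.0, 1.325]
force: [0.1, -0.5, -2.0]
width: 11.2
gripper_force: 59.2
```

```bash
python3 - <<'E'
from h import *
where(SEAT,YAW)
for t,tip in((8,1),(6,.5),(4,0),(2,0),(0,0)):gop(SEAT,YAW,0.5-.5*(8-t)/8,-.8,tip,t)
E
```

```text
o [ 0.4 -0.9 12.4] rpy [ 0.  10.   0.1] tip [59.5 -0.9  1.9] F [ 0.2 -0.4 -2. ] w 11.2
t 8.2 F [ 0.2 -0.4 -2. ] d [0.01 0.   0.3 ] a [-0.035  0.     0.001]
t 8.2 F [ 0.2 -0.4 -2. ] d [ 0.01 -0.03  0.55] a [-0.07   0.     0.001]
t 8.2 F [ 0.2 -0.4 -2. ] d [ 0.01 -0.06  0.82] a [-0.105  0.     0.001]
t 8.2 F [ 0.2 -0.4 -2. ] d [ 0.01 -0.09  1.03] a [-0.14   0.     0.001]
t 8.2 F [ 0.2 -0.4 -2. ] d [ 0.01 -0.13  1.25] a [-0.175  0.     0.001]
```

Request:
send_rows([
  {"dx": 0, "dy": 0, "dz": 0.15, "ax": -0.017, "ay": 0, "az": 0, "hand": 1},
  {"dx": 0, "dy": 0, "dz": 0.3, "ax": -0.035, "ay": 0, "az": 0, "hand": 1},
  {"dx": 0, "dy": -0.02, "dz": 0.42, "ax": -0.052, "ay": 0, "az": 0, "hand": 1},
  {"dx": 0, "dy": -0.03, "dz": 0.55, "ax": -0.07, "ay": 0, "az": 0, "hand": 1},
  {"dx": 0, "dy": -0.05, "dz": 0.66, "ax": -0.087, "ay": 0, "az": 0, "hand": 1},
  {"dx": 0, "dy": -0.06, "dz": 0.78, "ax": -0.105, "ay": 0, "az": 0, "hand": 1},
  {"dx": 0, "dy": -0.06, "dz": 0.78, "ax": -0.105, "ay": 0, "az": 0, "hand": 1},
])

```text
clock: 8.9
eef_pos: [605.7, 13.3, 56.2]
tool_rot: [-3.072, 0.0, 1.326]
force: [-0.5, 0.8, -1.6]
width: 11.5
gripper_force: 59.2
```

```bash
python3 - <<'E'
from h import *
where(SEAT,YAW)
for t,tip in((2,0),(0,0)):gop(SEAT,YAW,0.,-.8,tip,t)
E
```

```text
o [-0.6 -0.9  4.6] rpy [-0.   4.   0.1] tip [59.3 -0.8  0.4] F [-0.7  0.6 -1.6] w 11.5
t 8.9 F [-0.7  0.6 -1.6] d [0.01 0.01 0.25] a [-0.035  0.     0.002]
t 8.9 F [-0.7  0.6 -1.6] d [ 0.01 -0.03  0.46] a [-0.07   0.     0.002]
```

Request:
send_rows([
  {"dx": 0, "dy": 0.05, "dz": 0.1, "ax": -0.017, "ay": 0, "az": 0, "hand": 1},
  {"dx": 0, "dy": 0.02, "dz": 0.23, "ax": -0.035, "ay": 0, "az": 0, "hand": 1},
  {"dx": 0, "dy": 0, "dz": 0.35, "ax": -0.052, "ay": 0, "az": 0, "hand": 1},
  {"dx": 0, "dy": -0.03, "dz": 0.45, "ax": -0.07, "ay": 0, "az": 0, "hand": 1},
  {"dx": 0, "dy": -0.03, "dz": 0.45, "ax": -0.07, "ay": 0, "az": 0, "hand": 1},
])

```text
clock: 9.4
eef_pos: [605.5, 13.4, 51.8]
tool_rot: [3.141, 0.0, 1.325]
force: [-0.5, -0.6, -1.6]
width: 11.2
gripper_force: 59.2
```

```bash
python3 - <<'E'
from h import *
where(SEAT,YAW);print(read_state()["torque"].round(2))
im=get_image("wrist")
cv2.imwrite("pics/w6.png",cv2.resize(np.array(im["pixels"])[100:400,160:560,::-1],None,fx=2,fy=2,interpolation=cv2.INTER_CUBIC))
E
```

```text
o [ 0.4 -0.8  0.2] rpy [-0.  -0.   0.1] tip [60.4 -0.7  0.2] F [-0.3 -0.7 -1.6] w 11.2
[0.   0.04 0.03]
```

No resistance and it reads flat at bed level, so it is seated behind the rib. Now release.

Request:
send_rows([
  {"dx": 0, "dy": 0, "dz": 0.04, "ax": 0, "ay": 0, "az": 0, "hand": 1},
  {"dx": 0, "dy": 0, "dz": 0.04, "ax": 0, "ay": 0, "az": 0, "hand": 0.6},
  {"dx": 0, "dy": 0, "dz": 0.04, "ax": 0, "ay": 0, "az": 0, "hand": 0.5},
  {"dx": 0, "dy": 0, "dz": 0.04, "ax": 0, "ay": 0, "az": 0, "hand": 0.5},
  {"dx": 0, "dy": 0, "dz": 0.04, "ax": 0, "ay": 0, "az": 0, "hand": 0.5},
  {"dx": 0, "dy": 0, "dz": -0.5, "ax": 0, "ay": 0, "az": 0, "hand": 0.5},
  {"dx": 0, "dy": 0, "dz": -2.5, "ax": 0, "ay": 0, "az": 0, "hand": 0.5},
  {"dx": 0, "dy": 0, "dz": -5.5, "ax": 0, "ay": 0, "az": 0, "hand": 0.5},
  {"dx": 0, "dy": 0, "dz": -8.5, "ax": 0, "ay": 0, "az": 0, "hand": 0.5},
  {"dx": 0, "dy": 0, "dz": -10, "ax": 0, "ay": 0, "az": 0, "hand": 0.5},
])

```text
clock: 10.45
eef_pos: [607.2, 13.5, 154.6]
tool_rot: [3.138, -0.001, 1.325]
force: [0.6, 0.2, -0.1]
width: 42.7
gripper_force: 0.0
```

```bash
python3 - <<'E'
from h import *
im=get_image("wrist")
cv2.imwrite("pics/w7.png",cv2.resize(np.array(im["pixels"])[100:400,160:560,::-1],None,fx=2,fy=2,interpolation=cv2.INTER_CUBIC))
print(read_state()["width"])
Rm=Ro.from_euler('z',YAW);A=np.array(SEAT)+Rm.apply([-7,-155,0]);print(A)
psi=YAW+0.0
for z in(140,45):
  go([A[0],A[1],z],psi)
E
```

```text
42.62965390337237
[ 560.31555057 -135.28431943   34.        ]
t 10.5 F [-0.2 -0.4  0.9] d [-15.6   -1.01   1.56] a [ 0.003 -0.006  1.572]
t 10.5 F [-0.2 -0.4  0.9] d [-15.62  -1.07  11.06] a [ 0.003 -0.006  1.572]
```

View pics/w7.png

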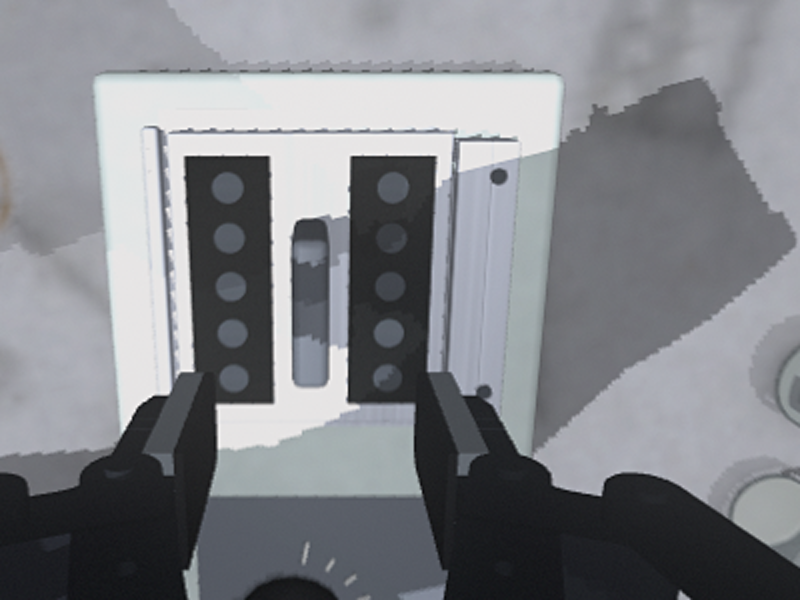

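The platform lies flat between rib (150,250) and lip (485,270), tongue under the lip. On to the selector: bar on click 4, so tool x goes along the mixer's x.

Request:
send_rows([
  {"dx": -2, "dy": -0.1, "dz": 0, "ax": 0, "ay": 0, "az": 0.15, "hand": 0.5},
  {"dx": -5, "dy": -0.3, "dz": 0, "ax": 0, "ay": 0, "az": 0.3, "hand": 0.5},
  {"dx": -9, "dy": -0.6, "dz": 0, "ax": 0, "ay": 0, "az": 0.44, "hand": 0.5},
  {"dx": -13, "dy": -0.8, "dz": 0, "ax": 0, "ay": 0, "az": 0.58, "hand": 0.5},
  {"dx": -15.6, "dy": -1, "dz": 0, "ax": 0, "ay": 0, "az": 0.72, "hand": 0.5},
  {"dx": -15.6, "dy": -1, "dz": 0, "ax": 0, "ay": 0, "az": 0.86, "hand": 0.5},
  {"dx": -15.6, "dy": -1, "dz": 0, "ax": 0, "ay": 0, "az": 1, "hand": 0.5},
  {"dx": -15.6, "dy": -1, "dz": 0, "ax": 0, "ay": 0, "az": 1.14, "hand": 0.5},
  {"dx": -15.6, "dy": -1, "dz": 0.5, "ax": 0, "ay": 0, "az": 1.28, "hand": 0.5},
  {"dx": -15.6, "dy": -1, "dz": 1.5, "ax": 0, "ay": 0, "az": 1.42, "hand": 0.5},
])

```text
clock: 11.5
eef_pos: [558.1, -135.9, 136.2]
tool_rot: [3.141, -0.0, -0.101]
force: [-0.2, 0.4, -0.1]
width: 42.7
gripper_force: 0.0
```

```bash
python3 - <<'E'
from h import *
im=get_image("wrist");go([560.3,-135.3,50],-.247)
E
```

```text
t 11.55 F [-0.4 -0.8 -1.6] d [ 0.38 -0.05  8.43] a [0.    0.003 0.141]
```

Request:
send_rows([
  {"dx": 0.3, "dy": -0.05, "dz": 0, "ax": 0, "ay": 0, "az": 0.141, "hand": 0.5},
  {"dx": 0.3, "dy": -0.05, "dz": 2, "ax": 0, "ay": 0, "az": 0.141, "hand": 0.5},
  {"dx": 0.3, "dy": -0.05, "dz": 4, "ax": 0, "ay": 0, "az": 0.141, "hand": 0.5},
  {"dx": 0.3, "dy": -0.05, "dz": 6, "ax": 0, "ay": 0, "az": 0.141, "hand": 0.5},
  {"dx": 0.3, "dy": -0.05, "dz": 7.5, "ax": 0, "ay": 0, "az": 0.141, "hand": 0.5},
  {"dx": 0.3, "dy": -0.05, "dz": 8.3, "ax": 0, "ay": 0, "az": 0.141, "hand": 0.5},
  {"dx": 0.3, "dy": -0.05, "dz": 8.3, "ax": 0, "ay": 0, "az": 0.141, "hand": 0.5},
])

```text
clock: 12.25
eef_pos: [560.3, -135.4, 52.5]
tool_rot: [3.142, 0.002, -0.236]
force: [1.0, 0.7, -0.0]
width: 42.4
gripper_force: 0.0
```

Request:
send_rows([
  {"dx": 0, "dy": 0, "dz": 0, "ax": 0, "ay": 0, "az": 0, "hand": 0.7},
  {"dx": 0, "dy": 0, "dz": 0, "ax": 0, "ay": 0, "az": 0, "hand": 1},
  {"dx": 0, "dy": 0, "dz": 0, "ax": 0, "ay": 0, "az": 0, "hand": 1},
  {"dx": 0, "dy": 0, "dz": 0, "ax": 0, "ay": 0, "az": 0, "hand": 1},
  {"dx": 0, "dy": 0, "dz": 0, "ax": 0, "ay": 0, "az": 0, "hand": 1},
  {"dx": 0, "dy": 0, "dz": 0, "ax": 0, "ay": 0, "az": 0, "hand": 1},
  {"dx": 0, "dy": 0, "dz": 0, "ax": 0, "ay": 0, "az": 0, "hand": 1},
])

```text
clock: 12.95
eef_pos: [561.7, -136.9, 54.7]
tool_rot: [3.14, -0.002, -0.237]
force: [-2.0, -2.9, 6.1]
width: 10.7
gripper_force: 62.0
```

```bash
python3 - <<'E'
from h import *
s=read_state();print(s["force"].round(1),s["torque"].round(2),s["qpos"].round(2));go([560.3,-135.3,50],-.247)
E
```

```text
[-2.  -2.9  6.1] [-0.66  0.34  0.02] [ 0.19  0.77  0.    1.86 -0.    0.51 -1.62]
t 12.95 F [-2.  -2.9  6.1] d [-0.17 -0.12  0.47] a [ 0.001 -0.002  0.01 ]
```

Request:
send_rows([
  {"dx": 0, "dy": 0, "dz": -0.25, "ax": 0, "ay": 0, "az": 0, "hand": 1},
  {"dx": 0, "dy": 0, "dz": -0.25, "ax": 0, "ay": 0, "az": -0.12, "hand": 1},
  {"dx": 0, "dy": 0, "dz": -0.25, "ax": 0, "ay": 0, "az": -0.24, "hand": 1},
  {"dx": 0, "dy": 0, "dz": -0.25, "ax": 0, "ay": 0, "az": -0.36, "hand": 1},
  {"dx": 0, "dy": 0, "dz": -0.25, "ax": 0, "ay": 0, "az": -0.48, "hand": 1},
  {"dx": 0, "dy": 0, "dz": -0.25, "ax": 0, "ay": 0, "az": -0.6, "hand": 1},
  {"dx": 0, "dy": 0, "dz": -0.25, "ax": 0, "ay": 0, "az": -0.7, "hand": 1},
  {"dx": 0, "dy": 0, "dz": -0.25, "ax": 0, "ay": 0, "az": -0.7, "hand": 1},
])

```text
clock: 13.75
eef_pos: [561.3, -135.5, 54.9]
tool_rot: [-3.141, -0.001, 0.464]
force: [4.4, -2.5, -15.9]
width: 10.3
gripper_force: 60.9
```

```bash
python3 - <<'E'
from h import *
s=read_state();print(s["force"].round(1),s["torque"].round(2),s["gripper_force"],s["width"]);go([560.3,-135.3,55],-.247+1.396)
E
```

```text
[  4.4  -2.5 -15.9] [-0.38 -0.91 -0.06] 60.863773226737976 10.278813048348045
t 13.75 F [  4.4  -2.5 -15.9] d [-0.08 -0.06 -0.01] a [-0.001 -0.001 -0.685]
```

Request:
send_rows([
  {"dx": -0.05, "dy": 0, "dz": 0.16, "ax": 0, "ay": 0, "az": -0.1, "hand": 1},
  {"dx": -0.05, "dy": 0, "dz": 0.16, "ax": 0, "ay": 0, "az": -0.22, "hand": 1},
  {"dx": -0.05, "dy": 0, "dz": 0.16, "ax": 0, "ay": 0, "az": -0.34, "hand": 1},
  {"dx": -0.05, "dy": 0, "dz": 0.16, "ax": 0, "ay": 0, "az": -0.46, "hand": 1},
  {"dx": -0.05, "dy": 0, "dz": 0.16, "ax": 0, "ay": 0, "az": -0.58, "hand": 1},
  {"dx": -0.05, "dy": 0, "dz": 0.16, "ax": 0, "ay": 0, "az": -0.66, "hand": 1},
  {"dx": -0.05, "dy": 0, "dz": 0.16, "ax": 0, "ay": 0, "az": -0.69, "hand": 1},
  {"dx": -0.05, "dy": 0, "dz": 0.16, "ax": 0, "ay": 0, "az": -0.69, "hand": 1},
])

```text
clock: 14.55
eef_pos: [560.3, -134.7, 54.8]
tool_rot: [-3.14, -0.001, 1.152]
force: [-0.5, 2.4, 0.3]
width: 10.7
gripper_force: 63.1
```

```bash
python3 - <<'E'
from h import *
s=read_state();print(s["force"].round(1),s["torque"].round(2));go([560.3,-135.3,55],-.247+1.396)
E
```

```text
[-0.5  2.4  0.3] [ 0.61  0.34 -0.15]
t 14.55 F [-0.5  2.4  0.3] d [-0.06  0.03 -0.02] a [-0.001 -0.001  0.003]
```

Request:
send_rows([
  {"dx": 0, "dy": 0, "dz": 0, "ax": 0, "ay": 0, "az": -0.03, "hand": 1},
  {"dx": 0, "dy": 0, "dz": 0, "ax": 0, "ay": 0, "az": -0.06, "hand": 1},
  {"dx": 0, "dy": 0, "dz": 0, "ax": 0, "ay": 0, "az": -0.08, "hand": 1},
  {"dx": 0, "dy": 0, "dz": 0, "ax": 0, "ay": 0, "az": -0.08, "hand": 1},
])

```text
clock: 14.95
eef_pos: [560.4, -134.8, 54.8]
tool_rot: [-3.14, -0.002, 1.23]
force: [-1.7, 4.7, 3.8]
width: 10.8
gripper_force: 87.5
```

```bash
python3 - <<'E'
from h import *
s=read_state();print(s["force"].round(1),s["torque"].round(2));go([560.3,-135.3,55],-.247+1.396)
E
```

```text
[-1.7  4.7  3.8] [ 1.1   0.66 -1.97]
t 14.95 F [-1.7  4.7  3.8] d [-0.05  0.01 -0.02] a [-0.001 -0.002  0.081]
```

End stop reached: torque −1.97 N m at the expected angle. Now three clicks clockwise, to tool yaw 0.10.

Request:
send_rows([
  {"dx": -0.03, "dy": 0, "dz": 0, "ax": 0, "ay": 0, "az": 0.12, "hand": 1},
  {"dx": -0.03, "dy": 0, "dz": 0, "ax": 0, "ay": 0, "az": 0.26, "hand": 1},
  {"dx": -0.03, "dy": 0, "dz": 0, "ax": 0, "ay": 0, "az": 0.4, "hand": 1},
  {"dx": -0.03, "dy": 0, "dz": 0, "ax": 0, "ay": 0, "az": 0.54, "hand": 1},
  {"dx": -0.03, "dy": 0, "dz": 0, "ax": 0, "ay": 0, "az": 0.68, "hand": 1},
  {"dx": -0.03, "dy": 0, "dz": 0, "ax": 0, "ay": 0, "az": 0.82, "hand": 1},
  {"dx": -0.03, "dy": 0, "dz": 0, "ax": 0, "ay": 0, "az": 0.96, "hand": 1},
  {"dx": -0.03, "dy": 0, "dz": 0, "ax": 0, "ay": 0, "az": 1.07, "hand": 1},
  {"dx": -0.03, "dy": 0, "dz": 0, "ax": 0, "ay": 0, "az": 1.13, "hand": 1},
  {"dx": -0.03, "dy": 0, "dz": 0, "ax": 0, "ay": 0, "az": 1.13, "hand": 1},
])

```text
clock: 15.95
eef_pos: [561.6, -136.2, 54.8]
tool_rot: [3.14, -0.002, 0.107]
force: [0.5, -0.4, -1.1]
width: 10.4
gripper_force: 62.9
```

```bash
python3 - <<'E'
from h import *
s=read_state();print(s["force"].round(1),s["torque"].round(2));go([560.3,-135.3,55],.102)
E
```

```text
[ 0.5 -0.4 -1.1] [ 0.28 -0.26  0.01]
t 15.95 F [ 0.5 -0.4 -1.1] d [-0.12 -0.11 -0.02] a [ 0.001 -0.002  0.005]
```

Forces are near zero. Release, rise straight, then clear the view.

Request:
send_rows([
  {"dx": 0, "dy": 0, "dz": 0, "ax": 0, "ay": 0, "az": 0, "hand": 0.6},
  {"dx": 0, "dy": 0, "dz": 0, "ax": 0, "ay": 0, "az": 0, "hand": 0.5},
  {"dx": 0, "dy": 0, "dz": 0, "ax": 0, "ay": 0, "az": 0, "hand": 0.5},
  {"dx": 0, "dy": 0, "dz": 0, "ax": 0, "ay": 0, "az": 0, "hand": 0.5},
  {"dx": 0, "dy": 0, "dz": -1, "ax": 0, "ay": 0, "az": 0, "hand": 0.5},
  {"dx": 0, "dy": 0, "dz": -4, "ax": 0, "ay": 0, "az": 0, "hand": 0.5},
  {"dx": 0, "dy": 0, "dz": -8, "ax": 0, "ay": 0, "az": 0, "hand": 0.5},
  {"dx": 0, "dy": 0, "dz": -12, "ax": 0, "ay": 0, "az": 0, "hand": 0.5},
  {"dx": -4, "dy": 0, "dz": -16, "ax": 0, "ay": 0, "az": 0, "hand": 0.5},
  {"dx": -8, "dy": 0, "dz": -20, "ax": 0, "ay": 0, "az": 0, "hand": 0.5},
])

```text
clock: 16.95
eef_pos: [489.8, -143.2, 247.3]
tool_rot: [3.141, -0.001, 0.105]
force: [1.2, -0.2, 0.7]
width: 42.6
gripper_force: 0.0
```

```bash
python3 - <<'E'
from h import *
im=get_image("wrist");im=get_image("wrist");px=np.array(im["pixels"]);Rm=Ro.from_euler('z',YAW)
A=np.array(SEAT)+Rm.apply([-7,-155,0])
# rectify knob top plane (z=75) in mixer axes: bright pixels near the axis = pointer line
g=np.arange(-30,31,1.);X,Y=np.meshgrid(g,g);W=A+Rm.apply(np.c_[X.ravel(),Y.ravel(),np.full(X.size,41.)])
uv=proj(im,W).astype(np.float32);print("axis px",proj(im,A+[0,0,41]).round())
v=cv2.remap(px,uv[:,0].reshape(X.shape),uv[:,1].reshape(X.shape),cv2.INTER_LINEAR).min(2)
br=(v>140)&(np.hypot(X,Y)<25)
n,l,st,c=cv2.connectedComponentsWithStats(br.astype(np.uint8))
for i in range(1,n):
    if st[i,4]>4:
        y,x=np.where(l==i);q=np.cov(X[y,x],Y[y,x]);w,V=np.linalg.eigh(q);a=np.degrees(np.arctan2(*V[::-1,1]))
        print("blob",st[i,4],X[y,x].mean().round(1),Y[y,x].mean().round(1),"dir",a.round(1),"len",(w**.5).round(1))
print("expected dir k=2,3,4:",[round(80-20*k) for k in(2,3,4)],read_state()["force"].round(1))
E
```

```text
axis px [[316. 133.]]
blob 28 10.0 4.0 dir -159.9 len [0.6 4.4]
expected dir k=2,3,4: [40, 20, 0] [ 1.2 -0.  -1.3]
```

The pointer's direction measures 20.1°, which is exactly the third click (20°). I'm handing it in.

```bash
python3 -c "
from cell import finish_job
print(finish_job())"
```

```text
the job is handed in; nothing more can be done
None
```

The job is handed in: the platform is seated in the groove and behind the rib, the selector went back to its end stop and then three clicks forward (pointer measured at 20.1°, expected 20°), and the arm's moves stayed clear of both vials, though I did not check them again at the end.

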